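Load, latch and start the parts washer

ROBOT

A 7-joint arm with a two-finger parallel gripper is mounted at the origin on the work surface. World frame = base frame: x ahead of the robot, y to its left, z up, the work surface at z = 0. Lengths are in m, angles in rad, forces in N, time in s.
With the tool pointing down it reaches from about 0.4 to 0.9 m from the base axis. Payload 5.5 kg.
Tool frame: the origin (TCP) lies on the centre line of the jaws, within the pads' length; the fingertips stand 17 mm ahead of it and the grasp point (between the pads) lies 2 mm behind it (ctrl.tcp_to_tips is the distance from the TCP to the fingertips, in m); z points along the fingers, y is the direction in which the jaws open and shut (so a half turn about z gives the same grasp; the last joint's range is limited). The gripper opens to 85 mm and grips with 20 to 120 N. Pads are 22 mm wide; open, the fingers measure 114 mm over their backs; the gripper's body (76 mm by 85 mm) begins 54 mm behind the grasp point. The pads swing forward as they close: fully open they stand 13 mm farther back than shut.
Start: joints at [1.421, 0.501, -0.427, 1.55, 0.221, 1.138, -0.21], TCP at [0.261, -0.595, 0.248] pointing down, gripper open.
Joint ranges: [-2.88, 2.88], [-0.31, 2.03], [-1.54, 1.56], [0.2, 2.42], [-1.41, 4.55], [0.19, 2.02], [-2.57, 2.57]. Speed limits (rad/s): [2.57, 2.57, 3.14, 3.14, 3.14, 3.14, 3.14].

INTERFACE

Orientations are given as a unit quaternion [w, x, y, z].
In Python, from rig import ctrl, eyes, models gives the robot as it stands.
- The arm moves only by the shell command python3 -m crank 'ROWS'. ROWS is JSON, one flat list of numbers, 5 for each row, row after row: the shift along the tool's x, y, z in m, then the turn about the tool's z in degrees, then the gripper command: -1 is fully open, 1 is shut, values between are in proportion. In form: [dx, dy, dz, roll, hand, dx, dy, dz, roll, hand, ...]. A call has 1 to 12 rows; each row is the pose to reach, as a shift and turn from the pose commanded when the call began, along the tool's axes at that moment; what a row does not reach only later rows make up. A row lasts 1/8 s, in which the tool goes at most 62.5 mm and 10.7 degrees, less where a joint would pass 70% of its speed; a pose out of reach is approached as far as the arm can. A call with a gripper value outside its range is refused whole. The fingers move at their own pace and stop on an object; the grip force is fixed at half the most. Time passes only in rows, so rows that repeat a pose let the fingers close. It gives the time, the measured TCP pose, the force and the opening at its end, in the units of the state.
- ctrl.read_state(): the state, without advancing time (a new reading comes with each control period).
- eyes.grab_frame(name): name is "scene" or "top"; returns (picture, depth): 420x560x3 uint8, blue, green, red; 420x560 float32, m along the optical axis (not along the pixel's ray), 0 where there is no reading.
- eyes.camera_model(name): a dict with "K" (3x3 intrinsics, pixels), "R" (3x3) and "t" (3): a world point X has camera coordinates R X + t. Camera axes: x right, y down, z forward; pixel columns grow to the right and rows downward; lengths in m; the calibration is good to about 2 mm. A picture is of the moment at which its call begins. camera_model takes no time and is no camera call.
- ctrl.hand_in(): hands the job in, once; it reports no verdict.
Trained networks look in the newest picture that a camera, given by its name, has taken for a name from the list of things; names that differ only in an ending like _2 or _b are one class to them, and where a whole thing is asked for, a point or a joint stands for the part that bears it (a point fixed in the world has none). Each returns a list of dicts, best first, with "p" (0 to 1); they miss things now and then, are a little off and sometimes report something else, mostly with a low value. They report only what shows in the picture. A call takes as long as a camera call. They do not tell look-alikes from the thing itself.
- models.boxes_of(camera, target): "box" ([centre column, centre row, width, height] in pixels, round what is visible of it).
- models.landmark_of(camera, target): "position" ([column, row] in pixels: a listed point, or the origin of a listed thing).
The state is a dict: "time_s": time; "q": joint angles; "joint_vel": joint speeds; "joint_efforts": joint torques, N m; "position": TCP position; "orientation": TCP orientation; "wrist_force": force on the tool from outside, world axes, zero at the start; "moment": the same for the moment, N m; "grip_width": opening from 0.0 (shut) to 1.0 (fully open).
Only numpy, scipy, OpenCV 4.12 (cv2) and the standard library are available. Lean on these libraries where they do the work, as an engineer would, in place of code of your own. Each camera call takes 0.05 s, during which the arm holds its last target. There are 200 camera calls.

TASK

Wash the greasy engine parts: put every piston, cam sprocket, bearing cap and tappet that is lying on the bench into the basket of the parts washer and swing the lid fully shut. Flip the wire loop of the draw latch over the keeper on the lid and press the latch lever down past centre until it lies flat; only then push the valve lever away from you, past its stiff detent, so that it stays in the run notch. Leave the other things on the bench where they are.

Things in the scene. Friction and masses are not known exactly. Their poses are not given: they have to be found in the camera images.
- washer: Bench parts washer: grey steel box fixed to the bench, 300 mm deep (its x, away from the robot), 370 mm wide (its y, to the left), 125 mm high, turned up to 9 degrees. Origin on the bench under the seam between deck and tub, mid-depth. Deck at y -170 to 0 mm: draw latch at x = +60, valve lever at x = -40. Tub at y 0 to 200 mm: open top, 8 mm walls, closed by the lid.
- basket (a point): Centre of the fixed wire basket floor in the tub, on its surface, 52 mm above the bench and 73 mm below the tub's rim; axes as the washer's. The basket is 284 mm (x) by 184 mm (y) inside.
- lid (a joint): Lid hinge angle: 0 = shut, 1.5 to 1.85 at the start (standing open), stop at 1.9. Axis along the tub's left rim (washer y = +200 mm, 130 mm above the bench). Stiff: the lid stays where it is left and takes 4 to 8 N at its free edge to move. Lid: steel plate 300 x 200 x 10 mm, the axis in its mid-plane.
- lid_edge (a point): Middle of the lid's free edge, 200 mm from the hinge axis; shut, it lies over the seam, 130 mm above the bench. On the lid's outer face are a bar handle (80 mm long, 30 mm high, washer x -115 to -35 mm, 35 mm from the free edge) and the keeper (washer x 47 to 73 mm, near the free edge); the rest is clear.
- keeper (a point): Where the loop's bar ends when hooked: 23 mm in from the lid's free edge, 6 mm above its outer face. The keeper is a 26 mm wide steel catch: a post 13 mm high, its back face 3 mm from this point on the free-edge side, with a lip on top reaching 3 mm past this point, 4 to 7 mm above it. Axes as the washer's when the lid is shut (y from latch to hinge).
- latch_lever (a joint): Angle of the draw latch's flat lever (20 mm wide, 5 mm thick) about the washer's x. 0 = fully open (stop): pointing 60 degrees above washer +y, leaning over towards the lid. Grows as it swings over the top to 2.16 = right down (stop), about level, pointing away from the lid. Starts at 0.3 to 1.1, stays where left.
- latch_pivot (a point): Pivot of the latch lever, fixed, 22 mm above the deck, 52 mm from the seam. With the loop hooked the lever tightens from about 1.0 rad on, takes up to about 5 N at its tip, passes centre at about 1.8 and then stays down by itself (2.1 or more).
- latch_tip (a point): End of the latch lever, 85 mm from its pivot.
- bail (a joint): Angle of the wire loop on the lever. 0 = folded back (start): pointing 50 degrees further back (away from the lid) than the lever, 110 degrees from the lid's direction when the lever is fully open; it rests there by its weight. Grows as it swings towards the lid; tipped past upright it falls onto the lid (about 2.2 with the lever fully open).
- bail_bar (a point): Middle of the loop's 6 mm cross bar. The loop, 45 mm wide and 90 mm long, of 5 mm wire, straddles the lever and pivots freely on it 20 mm from the lever's pivot, 15 degrees behind the lever's line (away from the lid). It drops behind the keeper if the lever is near fully open (below about 0.3); with the lever farther back it lands on the keeper.
- valve_lever (a joint): Angle of the hydraulic valve's hand lever; pivot at washer x = -40, y = -85 mm, 163 mm above the bench. 0 = off, leaning 0.475 rad towards washer -x; it swings to +x, stop at 0.95. Springs back to 0 if let go before about 0.55; from 0.27 a sprung detent resists (about 7 N at the knob); past 0.55 it drops into the run notch and stays at about 0.75.
- valve_knob (a point): Centre of the round black knob (24 mm across) at the end of the valve lever, 85 mm from its pivot.
- piston_1_mid (a point): Aluminium piston, 54 mm across, 46 mm high, upright; the point is its centre, half-way up. It stands loose on the bench to the right of the washer at the start (it may be absent).
- piston_2_mid (a point): The other such piston, same size. It stands loose on the bench to the right of the washer at the start (it may be absent).
- cam_sprocket_mid (a point): Steel cam sprocket lying flat: toothed disc 60 mm across (68 mm over the teeth) and 9 mm thick, with a hub 28 mm across standing up from it to 34 mm height; the point is on its axis, 17 mm up. It stands loose on the bench to the right of the washer at the start (it may be absent).
- bearing_cap_mid (a point): Dark steel main-bearing cap: bridge 64 mm long (its x), 24 mm wide (its y), 30 mm high; the point is its centre, 15 mm up. It stands loose on the bench to the right of the washer at the start (it may be absent).
- tappet_mid (a point): Steel bucket tappet, upright cylinder 32 mm across, 38 mm high; the point is its centre. It stands loose on the bench to the right of the washer at the start (it may be absent).
- bolt_jar: Bystander: small clear jar with a metal cap, 48 mm across, 58 mm high, among the parts; origin at its underside.
- tape_measure: Bystander: black tape measure 58 x 34 x 50 mm, among the parts; origin at its underside.
- wrench: Bystander: wrench lying on the bench near the robot.
- wire_brush: Bystander: brush lying near the robot, before the washer's right end.
- spray_can: Bystander: spray can, 66 mm across, 190 mm high, on the left.
- tape_roll: Bystander: roll of tape, 100 mm across, 25 mm high, lying on the left.
- spring_clamp: Bystander: steel spring clamp lying near the robot on the left.
There are look-alikes about, which are no part of the job. What is shaped like the part that bears bearing_cap_mid but brown or green is not meant.

How it is judged:
By the outcome, as a careful person would: the job done as asked, in the order asked, and still so for the second after the job is handed in, with the robot touching nothing.
Of piston_1, piston_2, cam_sprocket, bearing_cap, tappet only 3 to 4 are there at a start; the rules pass over those that are not, and their reading is None.
At some moment in a run one of piston_1, piston_2, cam_sprocket, bearing_cap, tappet may be knocked a few centimetres aside while the robot is not near it.
Once in a run the grip may slacken for a moment while it holds something.
It also fails if it takes over 210 s, if anything falls off the work surface, if the arm or the gripper's body presses on something with over 40 N, if the wrist force passes 120 N, or if a joint passes its speed limit or range.

## Working session

There is one attempt and no reset: what is moved stays moved. The work goes in short steps, Python scripts to look and compute and a shell command to move; the robot and the scene stay as the last step left them, time stands still between calls to the robot, and variables do not carry over. Pictures are saved under pics/ and viewed, about 12 in all and at most 16, crops included, and the job is handed in when it is done.

```bash
ls; mkdir -p pics
cat > h.py <<'E'
import numpy as np, cv2, json
from rig import ctrl, eyes, models
from scipy.spatial.transform import Rotation as Rn
def cam(n):
    c=eyes.camera_model(n); return np.array(c["K"]),np.array(c["R"]),np.array(c["t"])
def ray(n,uv):
    K,R,t=cam(n); d=R.T@np.linalg.inv(K)@np.array([uv[0],uv[1],1.]); return -R.T@t,d
def onz(n,uv,z):
    o,d=ray(n,uv); return o+d*(z-o[2])/d[2]
def dep(n,uv,D):
    o,d=ray(n,uv); u,v=int(round(uv[0])),int(round(uv[1])); p=D[max(v-1,0):v+2,max(u-1,0):u+2]; p=p[p>0]
    return o+d*(np.median(p) if len(p) else 0)
def proj(n,X):
    K,R,t=cam(n); p=K@(R@np.array(X)+t); return p[:2]/p[2]
def toolRot():
    s=ctrl.read_state(); w,x,y,z=s["orientation"]; return np.array(s["position"]),Rn.from_quat([x,y,z,w]).as_matrix(),s
def delta(X):
    p,R,s=toolRot(); return R.T@(np.array(X)-p)
E
python3 - <<'E'
from h import *
for n in ["scene","top"]:
    im,D=eyes.grab_frame(n); cv2.imwrite(f"pics/{n}0.png",im); np.save(f"{n}0.npy",D)
    K,R,t=cam(n); print(n,K[0,0],-R.T@t)
p,R,s=toolRot(); print(p,R,s)
for n in ["top","scene"]:
    D=np.load(n+"0.npy")
    for k in ["washer","basket","lid_edge","keeper","latch_pivot","latch_tip","bail_bar","valve_knob","piston_1_mid","cam_sprocket_mid","bearing_cap_mid","tappet_mid","bolt_jar","tape_measure"]:
        for r in models.landmark_of(n,k)[:3]:
            if r["p"]>.2: print(n,k,round(r["p"],2),np.round(r["position"]),np.round(dep(n,np.clip(r["position"],1,415),D) if 0 else dep(n,r["position"],D),3))
E
```

```text
pics
scene 530.739812650545 [ 1.55446078 -0.81566366  1.01852801]
top 480.5681259670501 [0.27344133 0.06588387 1.41314189]
[ 0.26048486 -0.5948549   0.24735934] [[ 9.15979047e-01  4.01225575e-01 -6.50270644e-04]
 [ 4.01226095e-01 -9.15977523e-01  1.67273448e-03]
 [ 7.55105585e-05 -1.79309528e-03 -9.99998390e-01]] {'time_s': 0.1, 'q': array([ 1.42120293,  0.50175246, -0.42681115,  1.55135761,  0.22077743,
        1.13832678, -0.21028279]), 'joint_vel': array([-0.00012032, -0.00134538, -0.00132728, -0.00398482,  0.00021712,
        0.00066823,  0.00094198]), 'joint_efforts': array([-1.06094079e-02, -5.70817852e+01, -5.83811224e+00, -2.81753021e+01,
        1.05803768e-02,  5.58186817e-03, -5.48164701e-05]), 'position': array([ 0.26048486, -0.5948549 ,  0.24735934]), 'orientation': array([-8.85252237e-04,  9.78768992e-01,  2.04964521e-01, -1.46806879e-04]), 'wrist_force': array([ 0.30684885,  0.17924106, -0.00968814]), 'moment': array([ 0.00234087, -0.03917298,  0.00039655]), 'grip_width': 1.0003734683440806}
top washer 0.92 [272. 191.] [0.554 0.087 0.126]
top washer 0.32 [306. 202.] [0
[... 1679 characters left out ...]

scene bail_bar 0.57 [277. 220.] [0.541 0.052 0.149]
scene valve_knob 0.74 [237. 315.] [ 0.68  -0.214  0.028]
scene valve_knob 0.44 [255. 199.] [ 0.509 -0.006  0.231]
scene valve_knob 0.24 [381. 206.] [ 0.548  0.543 -0.003]
scene piston_1_mid 0.61 [187. 308.] [ 0.584 -0.307  0.045]
scene cam_sprocket_mid 0.65 [200. 273.] [ 0.46  -0.186  0.024]
scene bearing_cap_mid 0.83 [181. 351.] [ 0.821 -0.458  0.178]
scene bearing_cap_mid 0.81 [229. 344.] [ 0.75  -0.291  0.026]
scene bearing_cap_mid 0.5 [239. 313.] [ 0.677 -0.205  0.028]
scene tappet_mid 0.6 [145. 328.] [ 0.565 -0.425  0.033]
scene bolt_jar 0.75 [122. 312.] [ 0.458 -0.439  0.022]
scene tape_measure 0.54 [216. 296.] [ 0.579 -0.209  0.025]
```

Run:
```python
import cv2
a=cv2.imread("pics/top0.png"); cv2.imwrite("pics/a1.png",cv2.resize(a[90:310,150:480],None,fx=2.4,fy=2.4,interpolation=cv2.INTER_CUBIC))
b=cv2.imread("pics/scene0.png"); cv2.imwrite("pics/a2.png",cv2.resize(b[110:390,90:460],None,fx=2.1,fy=2.1,interpolation=cv2.INTER_CUBIC))
```

```text
(no output)
```

View pics/a1.png

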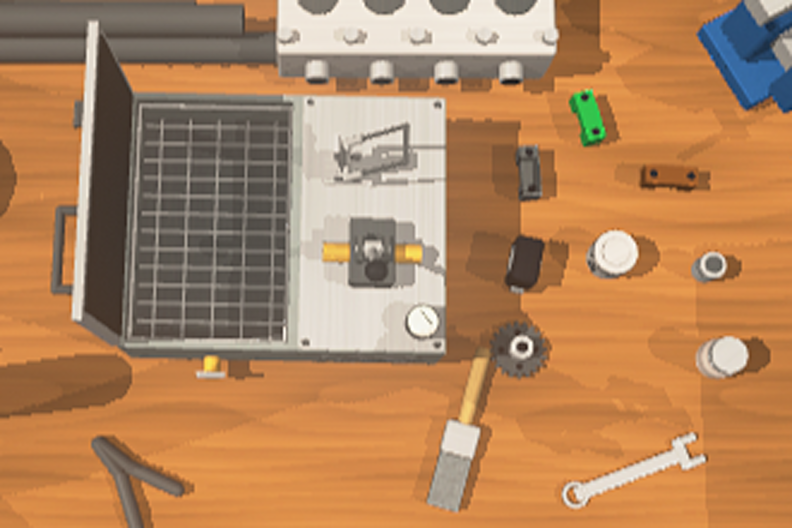

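View pics/a2.png

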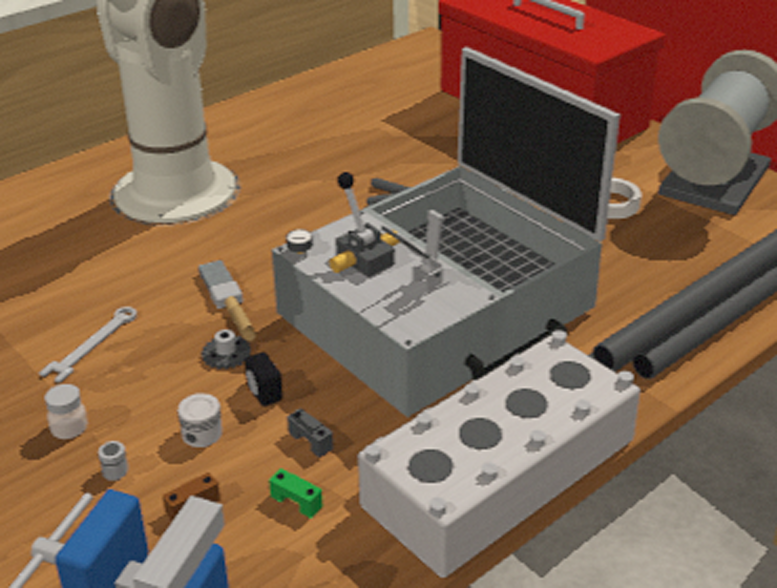

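Views 2 so far. The top view (full-frame px) shows these candidates:
- Piston: (406,195).
- Sprocket: (366,235), touching the brush handle.
- Dark bearing cap: (370,163). The lookalikes are green (395,139) and brown (429,164), so I choose the dark one.
- Tappet: (447,200). The jar at (452,238) looks similar but has a metal cap.
- Tape measure: (368,199).

Both views agree on the dark cap. Next I'll measure these from the depth image.

```bash
cat >> h.py <<'E'
def cloud(n,D):
    K,R,t=cam(n); v,u=np.mgrid[:D.shape[0],:D.shape[1]]
    c=np.stack([(u-K[0,2])/K[0,0]*D,(v-K[1,2])/K[1,1]*D,D],-1); return (c-t)@R
def comps(P,D,lo=.012,xr=(.3,.8),yr=(-.55,-.13)):
    m=((P[...,2]>lo)&(D>0)&(P[...,0]>xr[0])&(P[...,0]<xr[1])&(P[...,1]>yr[0])&(P[...,1]<yr[1])).astype(np.uint8)
    n,l,s,c=cv2.connectedComponentsWithStats(m)
    for i in range(1,n):
        if s[i,4]<30: continue
        q=P[l==i]; zt=np.percentile(q[:,2],95); t=q[q[:,2]>zt-.006]
        r=cv2.minAreaRect((t[:,:2]*1000).astype(np.float32))
        print(s[i,4],np.round(c[i]),"zt",round(zt,3),"rect",np.round(r[0],1),np.round(r[1],0),round(r[2],1),"all",np.round(cv2.minAreaRect((q[:,:2]*1000).astype(np.float32))[0]))
E
python3 - <<'E'
from h import *
D=np.load("top0.npy"); P=cloud("top",D)
comps(P,D)
m=(abs(P[...,2]-.125)<.006)&(P[...,0]>.38)&(P[...,0]<.74)&(P[...,1]>-.15)&(P[...,1]<.3)
q=P[m]; r=cv2.minAreaRect((q[:,:2]*1000).astype(np.float32)); print(len(q),r)
# robust edges
for x0 in np.arange(.44,.7,.04):
    s=q[abs(q[:,0]-x0)<.006]; print("x",round(x0,2),"ymin",np.round(s[:,1].min(),4),"ymax",np.round(s[:,1].max(),4))
for y0 in (-.07,-.03,.01,.05,.1,.2):
    s=q[abs(q[:,1]-y0)<.006]; print("y",y0,np.round([s[:,0].min(),s[:,0].max()],4))
hi=P[(P[...,2]>.14)&(P[...,0]>.4)&(P[...,0]<.75)&(P[...,1]>-.15)&(P[...,1]<.12)]
for p in hi[::6]: print(np.round(p,3),end=";")
E
```

```text
960 [482. 121.] zt 0.167 rect [ 759.  -524.7] [40. 77.] 28.8 all [ 759. -504.]
373 [363. 116.] zt 0.089 rect [ 797.5 -178.7] [ 5. 94.] 0.1 all [ 787. -179.]
206 [395. 138.] zt 0.035 rect [ 740.9 -280.1] [64. 24.] 16.1 all [ 740. -280.]
71 [489. 152.] zt 0.108 rect [ 674.  -524.4] [ 9. 56.] 28.4 all [ 674. -525.]
202 [370. 161.] zt 0.036 rect [ 668.8 -204. ] [63. 24.] 3.8 all [ 668. -204.]
210 [429. 163.] zt 0.034 rect [ 662.6 -378.8] [64. 26.] 83.7 all [ 663. -379.]
310 [405. 195.] zt 0.049 rect [ 563.8 -301.4] [51. 50.] 64.1 all [ 562. -300.]
276 [368. 198.] zt 0.053 rect [ 551.9 -193. ] [31. 56.] 77.5 all [ 552. -194.]
121 [445. 200.] zt 0.042 rect [ 548.7 -420.5] [28. 30.] 45.1 all [ 547. -421.]
100 [366. 234.] zt 0.039 rect [ 446.9 -186.6] [23. 24.] 87.8 all [ 449. -185.]
277 [451. 238.] zt 0.062 rect [ 436.4 -427.1] [41. 39.] 60.5 all [ 435. -426.]
114 [349. 244.] zt 0.023 rect [ 414.6 -134.7] [17. 70.] 74.0 all [ 413. -136.]
6192 ((582.1573486328125, 95.83949279785156), (365.7398376464844, 302.36041259765625), 88.96334075927734)
x 0.44 ymin -0.0843 ymax 0.2807
x 0.48 ymin -0.08
[... 3682 characters left out ...]
.02   0.155];[0.503 0.011 0.143];[ 0.502 -0.005  0.146];[ 0.502 -0.021  0.147];[ 0.477 -0.055  0.151];[ 0.474 -0.047  0.153];[ 0.474 -0.063  0.154];[ 0.472 -0.05   0.148];[ 0.472 -0.066  0.151];[ 0.469 -0.05   0.151];[ 0.47  -0.066  0.149];[ 0.466 -0.044  0.152];[ 0.467 -0.061  0.147];[ 0.464 -0.039  0.153];[ 0.464 -0.055  0.153];[ 0.464 -0.071  0.15 ];[ 0.461 -0.049  0.155];[ 0.462 -0.066  0.149];[ 0.459 -0.047  0.149];[ 0.459 -0.063  0.149];[ 0.456 -0.042  0.148];[ 0.456 -0.057  0.152];[ 0.456 -0.073  0.149];[ 0.453 -0.055  0.152];[ 0.453 -0.071  0.15 ];[ 0.45  -0.052  0.156];[ 0.45  -0.068  0.153];[ 0.447 -0.052  0.154];[ 0.448 -0.068  0.15 ];[ 0.445 -0.06   0.151];[ 0.442 -0.055  0.151];
```

```bash
python3 -m crank '[0.334,-0.299,0,-66.4,-1, 0.334,-0.299,0,-66.4,-1, 0.334,-0.299,0,-66.4,-1, 0.334,-0.299,0,-66.4,-1, 0.334,-0.299,0,-66.4,-1, 0.334,-0.299,0,-66.4,-1, 0.334,-0.299,0,-66.4,-1, 0.334,-0.299,0,-66.4,-1, 0.334,-0.299,0.08,-66.4,-1, 0.334,-0.299,0.1,-66.4,-1, 0.334,-0.299,0.1,-66.4,-1, 0.334,-0.299,0.1,-66.4,-1]'
python3 - <<'E'
from h import *
im,D=eyes.grab_frame("scene"); cv2.imwrite("pics/s1.png",im)
P=cloud("scene",D); comps(P,D,lo=.014)
p,R,s=toolRot(); print(p,R.round(3))
cv2.imwrite("pics/s1c.png",cv2.resize(im[200:390,90:330],None,fx=3,fy=3,interpolation=cv2.INTER_CUBIC))
E
```

```text
time_s: 3.0
position: [0.4477, -0.1882, 0.1495]
orientation: [0.001, 0.707, 0.707, 0.0]
wrist_force: [-0.5, -0.3, 0.7]
grip_width: 0.999
6825 [173. 134.] zt 0.647 rect [ 323.4 -193.6] [47. 77.] 0.8 all [ 412. -193.]
60 [204. 262.] zt 0.021 rect [ 414.2 -140.1] [17. 78.] 78.4 all [ 414. -140.]
85 [196. 272.] zt 0.035 rect [ 448.4 -189.7] [24. 29.] 58.5 all [ 449. -190.]
295 [214. 289.] zt 0.05 rect [ 556.6 -197.6] [33. 58.] 77.0 all [ 553. -198.]
347 [120. 304.] zt 0.058 rect [ 437.4 -429.1] [44. 45.] 32.9 all [ 440. -431.]
363 [184. 308.] zt 0.046 rect [ 563.6 -304.5] [52. 54.] 75.8 all [ 564. -305.]
225 [237. 314.] zt 0.031 rect [ 669.5 -206.7] [66. 26.] 2.4 all [ 671. -206.]
156 [143. 327.] zt 0.039 rect [ 549.2 -423. ] [31. 33.] 34.0 all [ 551. -425.]
272 [230. 342.] zt 0.031 rect [ 740.9 -283.1] [68. 29.] 14.4 all [ 741. -283.]
253 [180. 344.] zt 0.031 rect [ 664.3 -381.8] [65. 28.] 85.9 all [ 664. -382.]
1033 [145. 367.] zt 0.165 rect [ 760.6 -525.5] [40. 72.] 28.5 all [ 767. -523.]
97 [125. 354.] zt 0.105 rect [ 675.4 -527.2] [11. 55.] 27.8 all [ 675. -526.]
111 [153. 407.] zt 0.031 rect [ 791.1 -528.4] [22. 41.] 33.2 all [ 791. -528.]
[ 0.4480498 -0.1883418  0.1499994] [[-0.     1.     0.003]
 [ 1.     0.    -0.001]
 [-0.001  0.003 -1.   ]]
```

View pics/s1c.png

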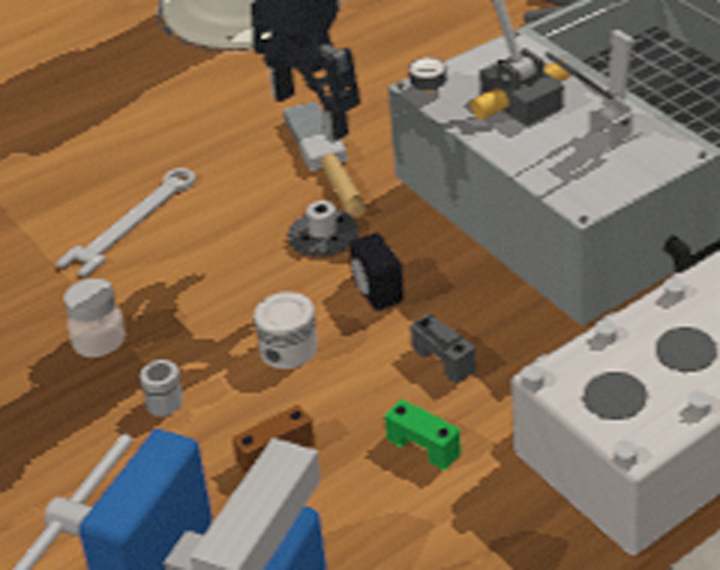

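View 3: the gripper is right over the sprocket hub at crop (320,215), and the handle end is clear of the fingers' x-line. The lookalikes are where I expected. Descending and gripping.

```bash
python3 -m crank '[0,0,0.05,0,-1, 0,0,0.09,0,-1, 0,0,0.12,0,-1, 0,0,0.12,0,-1, 0,0,0.12,0,1, 0,0,0.12,0,1, 0,0,0.12,0,1, 0,0,0.12,0,1, 0,0,0.12,0,1, 0,0,0.12,0,1, 0,0,0.08,0,1, 0,0,0.04,0,1]'
python3 -m crank '[0,0,-0.05,0,1, 0,0,-0.1,0,1, 0,0,-0.15,0,1, 0,0,-0.2,0,1, 0,0,-0.22,0,1, 0.1,0.01,-0.22,0,1, 0.2,0.02,-0.22,0,1, 0.3,0.04,-0.22,0,1, 0.36,0.04,-0.22,0,1, 0.36,0.04,-0.22,0,1, 0.36,0.04,-0.22,0,1, 0.36,0.04,-0.22,0,1]'
```

```text
time_s: 4.55
position: [0.446, -0.1871, 0.1089]
orientation: [-0.001, 0.707, 0.708, -0.0]
wrist_force: [1.0, -1.6, -2.5]
grip_width: 0.306
time_s: 6.05
position: [0.4845, 0.1783, 0.3285]
orientation: [-0.001, 0.703, 0.711, 0.001]
wrist_force: [-1.2, -0.8, -3.9]
grip_width: 0.303
```

```bash
python3 -m crank '[0,0.012,0.06,0,1, 0,0.012,0.12,0,1, 0,0.012,0.17,0,1, 0,0.012,0.21,0,1, 0,0.012,0.235,0,1, 0,0.012,0.243,0,1, 0,0.012,0.243,0,1, 0,0.012,0.243,0,0, 0,0.012,0.243,0,0, 0,0.012,0.243,0,0, 0,0.012,0.2,0,0, 0,0.012,0.15,0,0]'
python3 - <<'E'
from h import *
im,D=eyes.grab_frame("scene"); P=cloud("scene",D); comps(P,D,lo=.014)
E
```

```text
time_s: 7.55
position: [0.4978, 0.1724, 0.179]
orientation: [-0.001, 0.707, 0.708, -0.001]
wrist_force: [1.7, -0.0, 1.0]
grip_width: 0.5
54 [204. 262.] zt 0.022 rect [ 412.5 -137.7] [14. 76.] 71.5 all [ 412. -138.]
290 [214. 288.] zt 0.05 rect [ 553.8 -197.8] [32. 57.] 76.3 all [ 555. -198.]
343 [120. 304.] zt 0.058 rect [ 435.9 -430.8] [42. 46.] 80.2 all [ 440. -432.]
366 [184. 308.] zt 0.046 rect [ 563.2 -305.1] [51. 57.] 70.4 all [ 564. -303.]
226 [237. 313.] zt 0.031 rect [ 669.6 -206.7] [65. 27.] 0.4 all [ 668. -207.]
157 [143. 327.] zt 0.039 rect [ 550.6 -423.9] [31. 36.] 82.7 all [ 551. -424.]
274 [230. 342.] zt 0.031 rect [ 742.3 -283.7] [66. 28.] 15.5 all [ 742. -284.]
256 [180. 344.] zt 0.031 rect [ 663.8 -381.3] [64. 29.] 84.6 all [ 664. -382.]
1030 [145. 367.] zt 0.165 rect [ 760.1 -525.8] [40. 73.] 30.7 all [ 767. -523.]
96 [125. 354.] zt 0.105 rect [ 675.4 -527.3] [11. 56.] 27.9 all [ 675. -527.]
110 [153. 407.] zt 0.031 rect [ 792.1 -529.7] [23. 42.] 28.1 all [ 787. -532.]
```

```bash
python3 -m crank '[0,0,-0.06,10,-1, 0,0,-0.12,20,-1, -0.03,0.02,-0.14,30,-1, -0.09,0.04,-0.14,40,-1, -0.15,0.07,-0.14,50,-1, -0.2,0.09,-0.14,60,-1, -0.25,0.11,-0.14,70,-1, -0.3,0.14,-0.14,80,-1, -0.35,0.16,-0.14,87,-1, -0.378,0.171,-0.1,87,-1, -0.378,0.171,-0.04,87,-1, -0.378,0.171,0.02,87,-1]'
python3 -m crank '[0,0,0.04,0,-1, 0,0,0.06,0,-1]'
```

```text
time_s: 9.1
position: [0.67, -0.206, 0.1571]
orientation: [0.0, 1.0, 0.026, 0.001]
wrist_force: [0.3, 0.3, -0.1]
grip_width: 1.003
time_s: 9.35
position: [0.6683, -0.2049, 0.0956]
orientation: [-0.001, 1.0, 0.027, -0.002]
wrist_force: [-0.6, 0.5, 0.1]
grip_width: 1.001
```

```bash
python3 -m crank '[0,0,0.04,0,-1, 0,0,0.072,0,-1, 0,0,0.072,0,1, 0,0,0.072,0,1, 0,0,0.072,0,1, 0,0,0.072,0,1, 0,0,0.072,0,1, 0,0,0.072,0,1, 0,0,0.072,0,1, 0,0,0.02,0,1, 0,0,-0.04,0,1, 0,0,-0.1,0,1]'
python3 -m crank '[0,0,-0.06,0,1, 0,0,-0.12,0,1, 0,0,-0.145,0,1, 0.01,-0.1,-0.145,0,1, 0.01,-0.2,-0.145,0,1, 0.01,-0.3,-0.145,0,1, 0.01,-0.37,-0.145,0,1, 0.01,-0.375,-0.145,0,1, 0.01,-0.375,-0.145,0,1, 0.01,-0.375,-0.145,0,1]'
```

```text
time_s: 10.85
position: [0.6694, -0.2053, 0.2002]
orientation: [-0.0, 1.0, 0.027, -0.0]
wrist_force: [1.1, -0.8, -1.6]
grip_width: 0.265
time_s: 12.1
position: [0.6567, 0.1791, 0.3441]
orientation: [-0.002, 0.999, 0.033, -0.0]
wrist_force: [0.5, -0.8, -1.8]
grip_width: 0.266
```

```bash
python3 -m crank '[0.022,0,0.06,0,1, 0.022,0,0.12,0,1, 0.022,0,0.18,0,1, 0.022,0,0.23,0,1, 0.022,0,0.26,0,1, 0.022,0,0.264,0,1, 0.022,0,0.264,0,-0.2, 0.022,0,0.264,0,-0.2, 0.022,0,0.264,0,-0.2, 0.022,0,0.2,0,-0.2, 0.022,0,0.14,0,-0.2, 0.022,0,0.08,0,-0.2]'
python3 - <<'E'
from h import *
im,D=eyes.grab_frame("scene"); P=cloud("scene",D); comps(P,D,lo=.014,xr=(.35,.7),yr=(-.5,-.15))
E
```

```text
time_s: 13.6
position: [0.6817, 0.1708, 0.2657]
orientation: [-0.0, 1.0, 0.027, 0.0]
wrist_force: [1.3, 0.5, 0.8]
grip_width: 0.6
293 [215. 289.] zt 0.051 rect [ 554.5 -199. ] [34. 62.] 78.6 all [ 555. -199.]
343 [120. 304.] zt 0.058 rect [ 437.8 -432. ] [44. 44.] 34.6 all [ 439. -431.]
365 [184. 308.] zt 0.046 rect [ 563.5 -305.3] [51. 56.] 57.7 all [ 564. -305.]
152 [143. 327.] zt 0.039 rect [ 550.5 -424.3] [31. 32.] 39.7 all [ 551. -424.]
254 [180. 344.] zt 0.031 rect [ 663.2 -382. ] [64. 29.] 84.9 all [ 664. -382.]
```

```bash
python3 -m crank '[0,0,-0.06,0,-1, -0.03,0.08,-0.065,4,-1, -0.05,0.14,-0.065,4,-1, -0.07,0.2,-0.065,4,-1, -0.09,0.26,-0.065,4,-1, -0.11,0.32,-0.065,4,-1, -0.13,0.38,-0.065,4,-1, -0.143,0.43,-0.03,4,-1, -0.143,0.468,0.02,4,-1, -0.143,0.468,0.08,4,-1, -0.143,0.468,0.14,4,-1, -0.143,0.468,0.15,4,-1]'
python3 -m crank '[0,0,0.03,0,-1, 0,0,0.03,0,-1]'
```

```text
time_s: 15.15
position: [0.561, -0.3033, 0.1092]
orientation: [-0.002, 1.0, -0.008, -0.003]
wrist_force: [-0.4, -0.1, 0.7]
grip_width: 1.001
time_s: 15.4
position: [0.5634, -0.3032, 0.0827]
orientation: [-0.001, 1.0, -0.008, -0.001]
wrist_force: [0.3, 0.2, 0.3]
grip_width: 1.0
```

```bash
python3 -m crank '[0,0,0.04,0,-1, 0,0,0.056,0,-1, 0,0,0.056,0,1, 0,0,0.056,0,1, 0,0,0.056,0,1, 0,0,0.056,0,1, 0,0,0.056,0,1, 0,0,0,0,1, 0,0,-0.06,0,1, 0,0,-0.12,0,1, 0,0,-0.18,0,1, 0,0,-0.24,0,1]'
python3 -m crank '[0,0,-0.03,0,1, 0.01,-0.08,-0.035,0,1, 0.02,-0.16,-0.035,0,1, 0.02,-0.24,-0.035,0,1, 0.03,-0.32,-0.035,0,1, 0.04,-0.4,-0.035,0,1, 0.05,-0.46,-0.035,0,1, 0.05,-0.479,-0.035,0,1, 0.05,-0.479,-0.035,0,1, 0.05,-0.479,-0.035,0,1]'
```

```text
time_s: 16.9
position: [0.5631, -0.304, 0.3254]
orientation: [0.0, 1.0, -0.008, -0.0]
wrist_force: [1.0, -0.5, -3.1]
grip_width: 0.62
time_s: 18.15
position: [0.6199, 0.1802, 0.3582]
orientation: [-0.002, 1.0, -0.004, -0.001]
wrist_force: [-0.3, -1.3, -2.0]
grip_width: 0.614
```

```bash
python3 -m crank '[-0.009,0.005,0.06,0,1, -0.009,0.005,0.12,0,1, -0.009,0.005,0.18,0,1, -0.009,0.005,0.23,0,1, -0.009,0.005,0.265,0,1, -0.009,0.005,0.276,0,1, -0.009,0.005,0.276,0,1, -0.009,0.005,0.276,0,-1, -0.009,0.005,0.276,0,-1, -0.009,0.005,0.276,0,-1, -0.009,0.005,0.22,0,-1, -0.009,0.005,0.16,0,-1]'
python3 - <<'E'
from h import *
im,D=eyes.grab_frame("scene"); P=cloud("scene",D); comps(P,D,lo=.014,xr=(.35,.7),yr=(-.5,-.15))
E
```

```text
time_s: 19.65
position: [0.612, 0.169, 0.1988]
orientation: [0.0, 1.0, -0.008, -0.001]
wrist_force: [0.9, 0.6, 1.6]
grip_width: 1.002
292 [214. 289.] zt 0.05 rect [ 554.7 -197.8] [33. 58.] 78.0 all [ 556. -197.]
345 [120. 304.] zt 0.058 rect [ 440.2 -432. ] [42. 44.] 47.1 all [ 440. -432.]
159 [143. 327.] zt 0.039 rect [ 551.8 -423.5] [32. 30.] 6.7 all [ 552. -424.]
257 [180. 344.] zt 0.031 rect [ 663.6 -382.1] [64. 28.] 84.6 all [ 664. -381.]
```

```bash
python3 -m crank '[0,0,-0.06,0,-1, 0,0,-0.12,0,-1, -0.01,0.06,-0.13,0,-1, -0.02,0.12,-0.13,0,-1, -0.03,0.2,-0.13,0,-1, -0.04,0.28,-0.13,0,-1, -0.05,0.36,-0.13,0,-1, -0.06,0.44,-0.13,0,-1, -0.06,0.52,-0.1,0,-1, -0.06,0.57,-0.05,0,-1, -0.06,0.592,0.02,0,-1, -0.06,0.592,0.08,0,-1]'
python3 -m crank '[0,0,0.03,0,-1, 0,0,0.03,0,-1]'
```

```text
time_s: 21.2
position: [0.5445, -0.3906, 0.188]
orientation: [0.002, 1.0, -0.01, 0.001]
wrist_force: [0.9, -0.5, -0.1]
grip_width: 1.002
time_s: 21.45
position: [0.5426, -0.3857, 0.155]
orientation: [-0.002, 1.0, -0.008, -0.002]
wrist_force: [-0.4, 0.3, -0.2]
grip_width: 1.0
```

```bash
python3 -m crank '[0.008,0.0375,0.0,0,-1, 0.008,0.0375,0.06,0,-1, 0.008,0.0375,0.11,0,-1, 0.008,0.0375,0.13,0,-1, 0.008,0.0375,0.13,0,1, 0.008,0.0375,0.13,0,1, 0.008,0.0375,0.13,0,1, 0.008,0.0375,0.13,0,1, 0.008,0.0375,0.13,0,1, 0.008,0.0375,0.13,0,1, 0.008,0.0375,0.07,0,1, 0.008,0.0375,0.01,0,1]'
python3 -m crank '[0,0,-0.06,0,1, 0,0,-0.12,0,1, 0,0,-0.17,0,1, 0,-0.06,-0.17,0,1, 0,-0.12,-0.17,0,1, 0,-0.18,-0.17,0,1, 0,-0.24,-0.17,0,1, 0,-0.3,-0.17,0,1, 0,-0.36,-0.17,0,1, 0,-0.42,-0.17,0,1, 0,-0.48,-0.17,0,1, 0,-0.54,-0.17,0,1]'
```

```text
time_s: 22.95
position: [0.5516, -0.4241, 0.1495]
orientation: [-0.0, 1.0, -0.008, -0.0]
wrist_force: [1.0, -0.5, -1.0]
grip_width: 0.353
time_s: 24.45
position: [0.5607, 0.1173, 0.3193]
orientation: [0.0, 1.0, -0.008, 0.001]
wrist_force: [0.8, 0.3, -0.9]
grip_width: 0.352
```

```bash
python3 -m crank '[-0.004,-0.053,0,0,1, -0.004,-0.053,0.06,0,1, -0.004,-0.053,0.12,0,1, -0.004,-0.053,0.18,0,1, -0.004,-0.053,0.225,0,1, -0.004,-0.053,0.237,0,1, -0.004,-0.053,0.237,0,1, -0.004,-0.053,0.237,0,-0.3, -0.004,-0.053,0.237,0,-0.3, -0.004,-0.053,0.237,0,-0.3, -0.004,-0.053,0.18,0,-0.3, -0.004,-0.053,0.12,0,-0.3]'
python3 -m crank '[0,0,-0.06,0,1, 0,0,-0.12,0,1, -0.1,0,-0.16,0,1, -0.15,0,-0.16,0,1, -0.15,0,-0.16,0,1, -0.15,0,-0.16,0,1]'
python3 - <<'E'
from h import *
im,D=eyes.grab_frame("top"); np.save("t2.npy",D); P=cloud("top",D)
comps(P,D,lo=.062,xr=(.45,.72),yr=(.095,.265))
s,D2=eyes.grab_frame("scene"); np.save("s2.npy",D2)
cv2.imwrite("pics/m2.png",np.hstack([cv2.resize(im[90:310,150:480],(520,347)),cv2.resize(s[130:330,180:400],(280,255)) if 0 else cv2.copyMakeBorder(cv2.resize(s[130:330,190:400],(280,267)),0,80,0,0,cv2.BORDER_CONSTANT)]))
# lid: points on lid outer/inner
L=P[(P[...,2]>.15)&(P[...,1]>.25)&(P[...,1]<.42)&(P[...,0]>.42)&(P[...,0]<.75)]
for z in np.arange(.16,.36,.02):
    q=L[abs(L[:,2]-z)<.01]
    if len(q): print(round(z,2),len(q),np.round(np.percentile(q[:,1],[2,50,98]),3),np.round(np.percentile(q[:,0],[2,98]),3))
E
```

```text
time_s: 25.95
position: [0.557, 0.1685, 0.1986]
orientation: [0.0, 1.0, -0.008, -0.001]
wrist_force: [1.0, -0.0, -0.1]
grip_width: 0.652
time_s: 26.7
position: [0.4062, 0.1715, 0.359]
orientation: [0.001, 1.0, -0.008, 0.001]
wrist_force: [0.3, 0.4, -0.5]
grip_width: 0.001
519 [244. 166.] zt 0.101 rect [611.1 169.3] [52. 51.] 0.1 all [646. 175.]
54 [219. 169.] zt 0.735 rect [453.7 154. ] [ 7. 13.] 5.1 all [456. 156.]
63 [269. 198.] zt 0.114 rect [537.2  96.5] [170.   3.] 0.1 all [537.  96.]
57 [245. 193.] zt 0.095 rect [557.7 162.8] [25. 14.] 26.7 all [557. 163.]
30 [249. 212.] zt 0.078 rect [502.3 159.9] [2. 0.] 168.9 all [503. 153.]
0.16 76 [0.273 0.275 0.277] [0.586 0.725]
0.18 74 [0.274 0.275 0.277] [0.579 0.728]
0.2 88 [0.274 0.276 0.277] [0.573 0.726]
0.22 97 [0.274 0.276 0.278] [0.563 0.722]
0.24 106 [0.275 0.277 0.279] [0.56 0.73]
0.26 110 [0.275 0.277 0.279] [0.552 0.728]
0.28 131 [0.275 0.277 0.279] [0.546 0.726]
0.3 213 [0.276 0.279 0.32 ] [0.527 0.719]
0.32 456 [0.277 0.282 0.301] [0.529 0.729]
0.34 195 [0.28  0.286 0.292] [0.526 0.73 ]
```

View pics/m2.png

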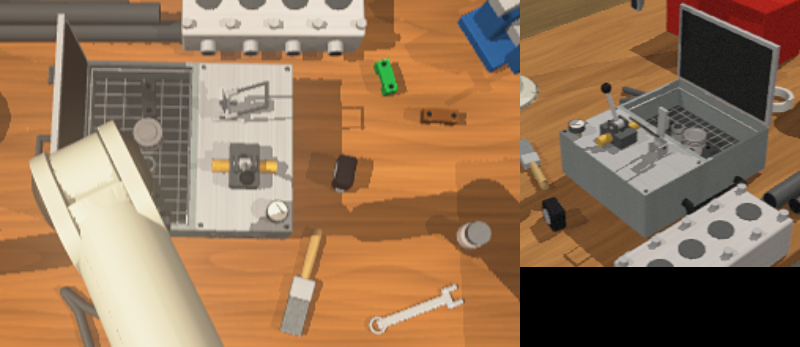

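View 4: all four parts are in the basket and none are left on the bench. The piston is at (148,132), with the others around it. The tape, jar and lookalikes haven't moved. Next is the lid, taking the gripper around its outside.

```bash
python3 -m crank '[0,0,-0.05,0,1, 0.06,-0.06,-0.05,0,1, 0.12,-0.12,-0.05,0,1, 0.186,-0.19,-0.05,0,1, 0.186,-0.19,-0.05,0,1, 0.186,-0.19,-0.05,0,1, 0.186,-0.19,-0.05,0,1]'
python3 -m crank '[0,0,0,0,1]'
```

```text
time_s: 27.68
position: [0.598, 0.3591, 0.4046]
orientation: [-0.0, 1.0, -0.008, -0.002]
wrist_force: [0.2, 0.2, -1.0]
grip_width: 0.002
time_s: 27.8
position: [0.5971, 0.3575, 0.4073]
orientation: [0.0, 1.0, -0.009, -0.001]
wrist_force: [-0.3, 0.1, 0.1]
grip_width: 0.003
```

```bash
python3 -m crank '[-0.005,0,0.05,0,1, -0.005,0,0.104,0,1, -0.005,0.03,0.104,0,1, -0.005,0.06,0.106,0,1, -0.005,0.08,0.109,0,1, -0.005,0.096,0.114,0,1, -0.005,0.115,0.12,0,1, -0.005,0.1325,0.128,0,1, -0.005,0.149,0.139,0,1, -0.005,0.1645,0.151,0,1]'
python3 -c "
from h import *
print(ctrl.read_state()['wrist_force'])
im,D=eyes.grab_frame('scene'); cv2.imwrite('pics/l1.png',cv2.resize(im[60:330,180:440],None,fx=2,fy=2))"
```

```text
time_s: 29.05
position: [0.5895, 0.1921, 0.2568]
orientation: [0.0, 1.0, -0.009, 0.001]
wrist_force: [1.8, 1.1, 2.5]
grip_width: -0.001
[1.77147061 1.12937701 2.5304229 ]
```

View pics/l1.png

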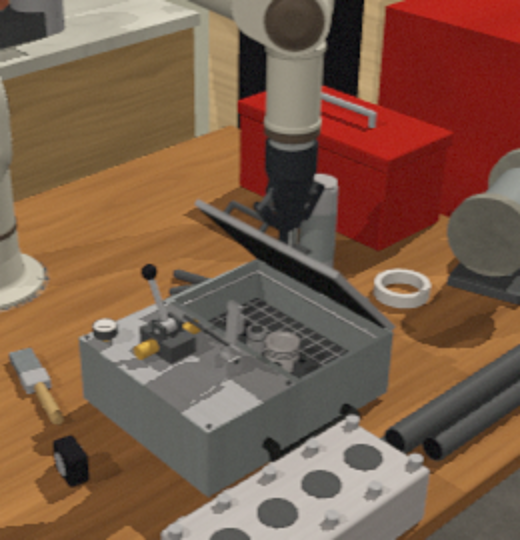

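View 5: the lid is at about 45° and following the fingers. Continuing to shut.

```bash
python3 -m crank '[0,0.013,0.014,0,1, 0,0.0245,0.03,0,1, 0,0.033,0.048,0,1, 0,0.04,0.066,0,1, 0,0.044,0.085,0,1, 0,0.046,0.1,0,1, 0,0.046,0.108,0,1, 0,0.046,0.11,0,1]'
python3 -c "
from h import *
print(toolRot()[0],ctrl.read_state()['wrist_force'])
im,D=eyes.grab_frame('scene');P=cloud('scene',D)
for y in (.1,.13,.16,.2,.25):
  m=(abs(P[...,1]-y)<.006)&(P[...,0]>.66)&(P[...,0]<.71)&(P[...,2]>.09); print(y,m.sum(),np.median(P[m][:,2]))"
```

```text
time_s: 30.1
position: [0.5877, 0.1473, 0.1517]
orientation: [0.002, 1.0, -0.008, -0.0]
wrist_force: [-18.7, -10.7, 48.4]
grip_width: -0.0
[0.58772957 0.14727585 0.1516516 ] [-18.65070604 -10.65168816  48.38526298]
0.1 40 0.1331144566509416
0.13 42 0.13341099624018898
0.16 45 0.13321879365737502
0.2 42 0.13379580691119336
0.25 38 0.13350992345106688
```

```bash
python3 -m crank '[0,0,-0.06,0,1, 0,0,-0.12,0,1, 0,0,-0.18,0,1, 0.03,0.07,-0.18,0,1, 0.055,0.141,-0.18,0,1, 0.055,0.141,-0.18,0,1, 0.055,0.141,-0.18,0,1]'
python3 - <<'E'
from h import *
im,D=eyes.grab_frame("scene"); p,R,s=toolRot(); print(p)
P=cloud("scene",D)
hi=P[(P[...,2]>.15)&(P[...,2]<.28)&(P[...,0]>.6)&(P[...,0]<.68)&(P[...,1]>-.1)&(P[...,1]<.075)]
for z in np.arange(.16,.28,.01):
    q=hi[abs(hi[:,2]-z)<.005]
    a=q[q[:,1]>.015]; b=q[q[:,1]<=.015]
    print(round(z,2),len(a),a[:,:2].mean(0).round(3) if len(a) else "",len(b),b[:,:2].mean(0).round(3) if len(b) else "")
cv2.imwrite("pics/b1.png",cv2.resize(im[140:290,200:380],None,fx=3.5,fy=3.5,interpolation=cv2.INTER_CUBIC))
E
```

```text
time_s: 31.02
position: [0.6416, 0.0028, 0.326]
orientation: [0.0, 1.0, -0.011, -0.001]
wrist_force: [-0.1, 0.7, -0.4]
grip_width: -0.003
[0.64096    0.00572736 0.32639284]
0.16 15 [0.645 0.025] 0 
0.17 23 [0.642 0.026] 1 [0.62  0.013]
0.18 22 [0.645 0.027] 13 [0.652 0.009]
0.19 22 [0.642 0.032] 8 [0.656 0.004]
0.2 19 [0.642 0.033] 7 [ 0.654 -0.007]
0.21 21 [0.642 0.034] 6 [ 0.66  -0.016]
0.22 25 [0.641 0.037] 5 [ 0.661 -0.027]
0.23 20 [0.641 0.037] 30 [ 0.643 -0.036]
0.24 0  3 [ 0.634 -0.039]
0.25 0  0 
0.26 0  0 
0.27 0  0 
0.28 0  0
```

View pics/b1.png

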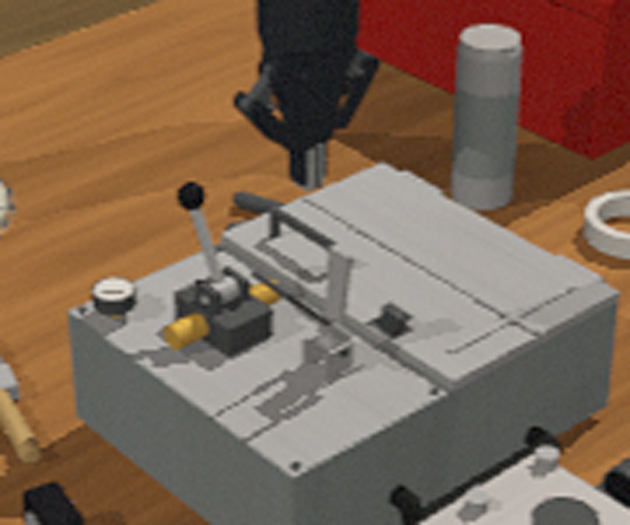

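View 6: the lid is flat and shut, with the keeper at crop (392,318). The lever is standing at (340,285) and the loop is folded back. I'll roll 90° so the knuckles stay clear of the loop, then go in behind the lever.

```bash
python3 -m crank '[0,0,0,-10,1, 0,0,0,-20,1, 0,0,0,-30,1, 0,0,0,-40,1, 0,0,0,-50,1, 0,0,0,-60,1, 0,0,0,-70,1, 0,0,0,-80,1, 0,0,0,-90,1, 0,0,0.05,-90,1, 0,0,0.104,-90,1, 0,0,0.104,-90,1]'
python3 -c "
from h import *
p,R,s=toolRot();print(p,R.round(3),s['q'].round(2))"
```

```text
time_s: 32.58
position: [0.6379, 0.0074, 0.2195]
orientation: [-0.003, 0.712, 0.703, -0.003]
wrist_force: [0.5, 0.4, 0.9]
grip_width: -0.003
[0.63790281 0.00744371 0.21949126] [[ 0.013  1.    -0.008]
 [ 1.    -0.013  0.   ]
 [ 0.    -0.008 -1.   ]] [ 0.67  0.75 -1.11  1.59  0.69  1.26 -0.58]
```

```bash
python3 -m crank '[0.012,0.003,0,0,1, 0.022,0.003,0,0,1, 0.028,0.003,0,0,1, 0.033,0.003,0,0,1, 0.037,0.003,0,0,1, 0.04,0.003,0,0,1, 0.043,0.003,0,0,1, 0.043,0.003,0,0,1]'
python3 - <<'E'
from h import *
im,D=eyes.grab_frame("scene"); p,R,s=toolRot(); print(p)
P=cloud("scene",D)
cv2.imwrite("pics/b2.png",cv2.resize(im[140:290,200:380],None,fx=3.5,fy=3.5,interpolation=cv2.INTER_CUBIC))
E
```

```text
time_s: 33.58
position: [0.6446, 0.0492, 0.2231]
orientation: [-0.0, 0.713, 0.701, 0.0]
wrist_force: [-0.3, -0.9, -0.5]
grip_width: 0.002
[0.64457723 0.04923882 0.22312366]
```

View pics/b2.png

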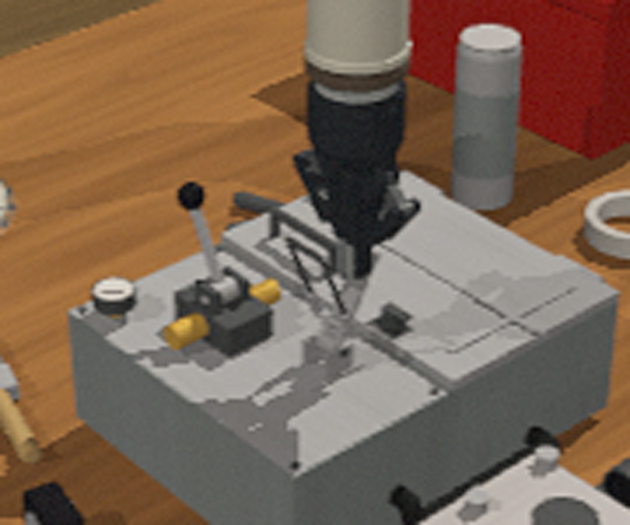

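View 7: the lever is leaning toward the lid and the loop is upright behind it at (290,245). There's no stop force yet, so I'll push a little more.

```bash
python3 -m crank '[0.002,-0.003,0,0,1, 0.004,-0.003,0,0,1, 0.006,-0.003,0,0,1, 0.006,-0.003,0,0,1]'
```

```text
time_s: 34.12
position: [0.6417, 0.0522, 0.2231]
orientation: [0.001, 0.714, 0.701, -0.002]
wrist_force: [-1.6, -6.3, 2.8]
grip_width: -0.002
```

```bash
python3 -m crank '[-0.006,0,0,0,1, -0.006,0,-0.04,0,1, -0.006,0,-0.08,0,1, -0.05,0,-0.08,0,1, -0.09,0,-0.08,0,1, -0.09,0,-0.08,0,1, -0.09,0,-0.033,0,1, -0.09,0,-0.033,0,1]'
python3 - <<'E'
from h import *
im,D=eyes.grab_frame("scene"); p,R,s=toolRot(); print(p)
P=cloud("scene",D)
hi=P[(P[...,2]>.15)&(P[...,2]<.28)&(P[...,0]>.6)&(P[...,0]<.68)&(P[...,1]>-.015)&(P[...,1]<.1)]
for z in np.arange(.16,.28,.01):
    q=hi[abs(hi[:,2]-z)<.005]
    if len(q): print(round(z,2),len(q),np.percentile(q[:,1],[5,25,50,75,95]).round(3))
E
```

```text
time_s: 35.12
position: [0.6381, -0.0346, 0.2531]
orientation: [-0.003, 0.712, 0.702, -0.002]
wrist_force: [-0.3, -0.0, 1.3]
grip_width: 0.002
[ 0.63945811 -0.03407875  0.25538559]
0.16 24 [0.026 0.028 0.03  0.032 0.034]
0.17 42 [0.027 0.03  0.032 0.038 0.046]
0.18 37 [0.022 0.026 0.044 0.049 0.053]
0.19 45 [0.02  0.024 0.049 0.053 0.057]
0.2 32 [0.019 0.023 0.055 0.058 0.061]
0.21 39 [0.015 0.037 0.06  0.064 0.068]
0.22 33 [0.011 0.06  0.065 0.069 0.073]
0.23 11 [0.008 0.009 0.01  0.01  0.01 ]
0.24 9 [0.004 0.005 0.005 0.008 0.01 ]
0.25 21 [-0.003 -0.     0.     0.002  0.006]
```

```bash
python3 -m crank '[0.015,0.001,0,0,1, 0.025,0.001,0,0,1, 0.035,0.001,0,0,1, 0.045,0.001,0,0,1, 0.055,0.001,0,0,1, 0.065,0.001,0,0,1, 0.075,0.001,0,0,1, 0.085,0.001,0,0,1, 0.095,0.001,0,0,1, 0.104,0.001,0,0,1, 0.104,0.001,0,0,1, 0.104,0.001,-0.05,0,1]'
python3 - <<'E'
from h import *
im,D=eyes.grab_frame("scene"); p,R,s=toolRot(); print(p)
P=cloud("scene",D)
cv2.imwrite("pics/b3.png",cv2.resize(im[140:290,200:380],None,fx=3.5,fy=3.5,interpolation=cv2.INTER_CUBIC))
E
```

```text
time_s: 36.67
position: [0.6414, 0.0669, 0.3027]
orientation: [-0.002, 0.713, 0.701, -0.003]
wrist_force: [0.5, -0.5, 1.0]
grip_width: 0.001
[0.64479241 0.06929485 0.31259265]
```

View pics/b3.png

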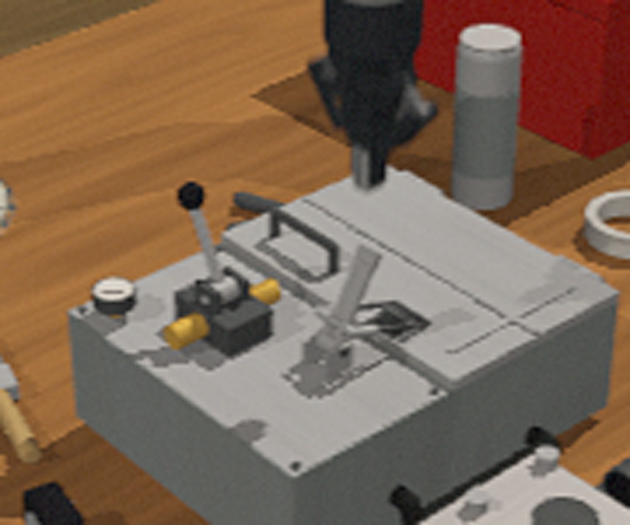

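View 8: the loop lies on the lid, round the keeper at (400,315). Going to the lid side of the lever tip.

```bash
python3 -m crank '[0.033,-0.001,0,0,1, 0.033,-0.001,0,0,1, 0.033,-0.001,0.04,0,1, 0.033,-0.001,0.083,0,1, 0.033,-0.001,0.083,0,1]'
python3 - <<'E'
from h import *
im,D=eyes.grab_frame("top"); p,R,s=toolRot(); print(p)
D2=eyes.grab_frame("scene")[1]
for n,d in (("top",D),("scene",D2)):
    P=cloud(n,d); m=(P[...,0]>.6)&(P[...,0]<.68)&(P[...,1]>.085)&(P[...,1]<.14)&(P[...,2]<.17)&(P[...,2]>.139)
    q=P[m]; print(n,len(q)); 
    for y in np.arange(.088,.14,.006):
        a=q[abs(q[:,1]-y)<.003]
        if len(a): print(round(y,3),len(a),np.percentile(a[:,0],[5,95]).round(3),np.median(a[:,2]).round(4))
E
```

```text
time_s: 37.35
position: [0.6409, 0.0993, 0.2196]
orientation: [-0.001, 0.713, 0.701, -0.003]
wrist_force: [-0.3, -0.3, -0.7]
grip_width: 0.001
[0.64221301 0.100519   0.22224344]
top 56
0.088 12 [0.602 0.66 ] 0.1441
0.094 1 [0.62 0.62] 0.1393
0.1 1 [0.619 0.619] 0.1407
0.106 3 [0.621 0.621] 0.1456
0.112 4 [0.61  0.621] 0.1409
0.118 15 [0.619 0.66 ] 0.1431
0.124 12 [0.604 0.646] 0.1399
0.13 4 [0.621 0.648] 0.1399
0.136 3 [0.611 0.644] 0.1403
scene 61
0.088 5 [0.623 0.663] 0.1478
0.094 17 [0.623 0.663] 0.1438
0.1 18 [0.625 0.661] 0.1447
0.106 11 [0.62  0.663] 0.143
0.112 5 [0.626 0.664] 0.1416
0.118 4 [0.635 0.657] 0.141
0.136 1 [0.639 0.639] 0.1391
```

The bar measures y≈.118, beyond the keeper at .104 and down at z≈.141, so it's hooked behind. Throwing the lever.

```bash
python3 -m crank '[-0.02,-0.001,0,0,1, -0.04,-0.001,-0.002,0,1, -0.056,-0.001,-0.004,0,1, -0.071,-0.001,-0.006,0,1, -0.082,-0.001,-0.004,0,1, -0.092,-0.001,0,0,1, -0.101,-0.001,0.007,0,1, -0.1095,-0.001,0.0145,0,1]'
python3 -m crank '[-0.007,0,0.009,0,1, -0.012,0,0.019,0,1, -0.015,0,0.028,0,1, -0.0165,0,0.036,0,1, -0.017,0,0.045,0,1, -0.017,0,0.05,0,1, -0.017,0,0.052,0,1]'
```

```text
time_s: 38.45
position: [0.6403, -0.0079, 0.209]
orientation: [0.0, 0.713, 0.701, 0.0]
wrist_force: [0.7, 2.6, 4.1]
grip_width: -0.0
time_s: 39.33
position: [0.6398, -0.0245, 0.1623]
orientation: [0.002, 0.713, 0.701, -0.001]
wrist_force: [-18.2, -6.7, 46.8]
grip_width: 0.005
```

```bash
python3 -m crank '[0,0,-0.06,0,1, 0,0,-0.12,0,1, 0,0,-0.17,0,1, 0.01,-0.06,-0.17,0,1, 0.02,-0.12,-0.17,0,1, 0.022,-0.18,-0.17,0,1, 0.022,-0.195,-0.17,0,1, 0.022,-0.195,-0.17,0,1, 0.022,-0.195,-0.17,0,1]'
python3 - <<'E'
from h import *
im,D=eyes.grab_frame("scene"); p,R,s=toolRot(); print(p)
P=cloud("scene",D)
hi=P[(P[...,2]>.14)&(P[...,2]<.26)&(P[...,0]>.6)&(P[...,0]<.68)&(P[...,1]>-.09)&(P[...,1]<.14)]
for y in np.arange(-.07,.13,.01):
    q=hi[abs(hi[:,1]-y)<.005]
    if len(q): print(round(y,2),len(q),np.percentile(q[:,2],[50,95]).round(3),q[:,0].mean().round(3))
k=P[(P[...,2]>.22)&(P[...,2]<.27)&(P[...,0]>.46)&(P[...,0]<.56)&(abs(P[...,1])<.05)]; print("knob",len(k),k.mean(0).round(3),k.min(0).round(3),k.max(0).round(3))
cv2.imwrite("pics/b4.png",cv2.resize(im[140:290,200:380],None,fx=3.5,fy=3.5,interpolation=cv2.INTER_CUBIC))
E
```

```text
time_s: 40.45
position: [0.446, 0.0002, 0.3271]
orientation: [0.001, 0.713, 0.701, 0.0]
wrist_force: [0.0, 0.3, 0.9]
grip_width: 0.002
[0.44603147 0.00058446 0.327044  ]
-0.06 12 [0.143 0.146] 0.641
-0.05 20 [0.144 0.146] 0.642
-0.04 15 [0.143 0.145] 0.639
-0.03 19 [0.143 0.146] 0.641
-0.02 22 [0.144 0.146] 0.64
-0.01 17 [0.146 0.148] 0.641
0.0 22 [0.145 0.148] 0.642
0.01 35 [0.146 0.151] 0.644
0.02 44 [0.147 0.155] 0.643
0.03 29 [0.15  0.155] 0.647
0.04 13 [0.148 0.152] 0.65
0.05 3 [0.142 0.142] 0.647
0.06 5 [0.141 0.142] 0.63
0.07 3 [0.141 0.144] 0.636
0.08 2 [0.14  0.141] 0.661
0.09 5 [0.142 0.147] 0.645
0.1 28 [0.145 0.148] 0.643
0.11 3 [0.145 0.145] 0.645
knob 65 [ 0.507 -0.006  0.238] [ 0.492 -0.017  0.221] [0.516 0.006 0.25 ]
```

View pics/b4.png

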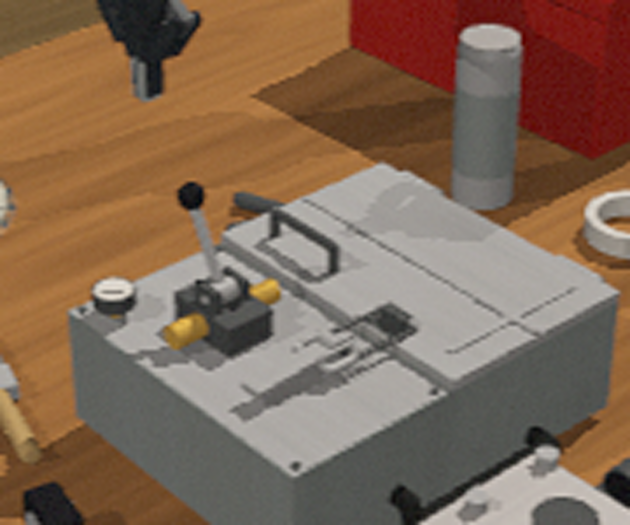

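View 9: the lever lies flat (z≈.143–.146 back to y=-.06) and the loop is drawn onto the keeper at (392,322). Next, the valve.

```bash
python3 -m crank '[-0.003,0,0.05,0,1, -0.003,0,0.085,0,1, -0.003,0.015,0.085,0,1, -0.003,0.03,0.085,0,1, -0.003,0.042,0.085,0,1, -0.003,0.054,0.085,0,1, -0.003,0.066,0.085,0,1, -0.003,0.077,0.085,0,1, -0.003,0.088,0.085,0,1, -0.003,0.096,0.085,0,1, -0.003,0.096,0.085,0,1]'
python3 -m crank '[0,-0.03,0,0,1, 0,-0.08,0,0,1, 0,-0.09,-0.06,0,1, 0,-0.12,-0.1,0,1, 0,-0.12,-0.1,0,1, 0,-0.12,-0.1,0,1]'
python3 - <<'E'
from h import *
im,D=eyes.grab_frame("scene"); p,R,s=toolRot(); print(p)
P=cloud("scene",D)
k=P[(P[...,2]>.225)&(P[...,2]<.27)&(P[...,0]>.46)&(P[...,0]<.62)&(abs(P[...,1])<.05)]; print("knob",len(k),k.mean(0).round(3),k.min(0).round(3),k.max(0).round(3))
cv2.imwrite("pics/b5.png",cv2.resize(im[140:290,200:380],None,fx=3.5,fy=3.5,interpolation=cv2.INTER_CUBIC))
E
```

```text
time_s: 41.88
position: [0.5414, -0.0041, 0.2414]
orientation: [-0.0, 0.713, 0.701, 0.0]
wrist_force: [-1.7, -0.6, 0.2]
grip_width: 0.001
time_s: 42.62
position: [0.4214, -0.0029, 0.3422]
orientation: [0.003, 0.714, 0.7, -0.002]
wrist_force: [0.4, -0.1, -1.3]
grip_width: 0.001
[ 0.42119505 -0.00321994  0.34181083]
knob 62 [ 0.567 -0.008  0.246] [ 0.555 -0.017  0.228] [0.578 0.004 0.256]
```

View pics/b5.png

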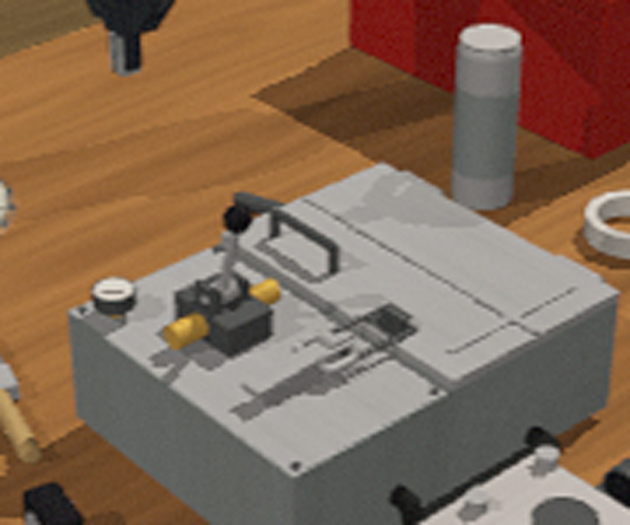

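View 10: the knob is over at x≈.567, against .565 expected for the run notch. The latch is still flat. One last numeric check, then I'll hand in.

```bash
python3 -m crank '[0,0,0,0,1, 0,0,0,0,1, 0,0,0,0,1, 0,0,0,0,1]'
python3 - <<'E'
from h import *
im,D=eyes.grab_frame("scene"); P=cloud("scene",D); comps(P,D,lo=.014,xr=(.35,.76),yr=(-.5,-.14))
k=P[(P[...,2]>.225)&(P[...,2]<.27)&(P[...,0]>.46)&(P[...,0]<.62)&(abs(P[...,1])<.05)]; print("knob",k.mean(0).round(3))
for y in (.1,.18,.25):
  m=(abs(P[...,1]-y)<.006)&(P[...,0]>.68)&(P[...,0]<.71)&(P[...,2]>.09); print("lid",y,np.median(P[m][:,2]).round(4))
m=(abs(P[...,1]+.045)<.01)&(abs(P[...,0]-.641)<.009)&(P[...,2]>.13); print("lever",np.median(P[m][:,2]).round(4))
print(ctrl.read_state()["wrist_force"]); print(ctrl.hand_in())
E
```

```text
time_s: 43.18
position: [0.4209, -0.0017, 0.3416]
orientation: [-0.001, 0.713, 0.702, 0.001]
wrist_force: [0.3, -0.6, -0.2]
grip_width: 0.0
292 [214. 289.] zt 0.05 rect [ 554.  -199.1] [34. 61.] 76.4 all [ 555. -198.]
337 [120. 304.] zt 0.058 rect [ 437.  -430.7] [45. 43.] 15.8 all [ 439. -432.]
193 [227. 341.] zt 0.031 rect [ 734.2 -285.4] [53. 30.] 11.9 all [ 734. -285.]
256 [180. 344.] zt 0.032 rect [ 664.8 -381.9] [63. 28.] 85.4 all [ 663. -382.]
31 [151. 347.] zt 0.165 rect [ 749.  -495.6] [21.  9.] 18.2 all [ 751. -495.]
knob [ 0.566 -0.007  0.245]
lid 0.1 0.1337
lid 0.18 0.135
lid 0.25 0.133
lever 0.143
[0.38704269 0.67500001 0.6866394 ]
the job is handed in; nothing more can be done
None
```

The job is done and handed in at 43 s. The sprocket, dark bearing cap, one piston and the tappet are in the basket. I shut the lid, hooked the loop over the keeper, pressed the latch lever flat, and then pushed the valve lever into its run notch.

What the last checks showed:
- **Lid:** its top is level at about 134 mm, where 135 mm is expected for shut.
- **Latch:** the lever is flat at about 143 mm and stayed down. The loop was seen behind the keeper before I threw the lever.
- **Valve:** the knob held at x ≈ 0.566 m after I let go; the run notch should put it at 0.565 m.
- **Bench:** the jar, tape measure, green cap and brown cap are unmoved, and no job parts are left. I saw only one piston, so I took the second as absent. The green cap looked about 8 mm off in the last numbers, but only because the measuring window cut off part of it.
- **Forces:** I briefly pressed the lid and the latch lever against their stops at about 50 N, with the fingertips only. The robot was touching nothing at hand-in.

No check failed. The parts weren't looked at again once the lid was shut.

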